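# Index the cuvette reader's head to the purple sample

## Robot

A 6-joint arm with a two-finger parallel gripper is mounted at the origin on the work surface. World frame = base frame: x ahead of the robot, y to its left, z up, the work surface at z = 0. Lengths are in m, angles in rad, forces in N, time in s.
With the tool pointing down it reaches from about 0.4 to 0.825 m from the base axis. Payload 7 kg.
Tool frame: the origin (TCP) lies at the very end of the fingers, on their centre line; the grasp point (between the pads) lies arm.grip_point_offset behind it (arm.grip_point_offset is the distance from the TCP to the grasp point, in m); z points along the fingers, y is the line along which they close (so a half turn about z gives the same grasp; the last joint's range is limited). The gripper opens to 88 mm and grips with 3 to 60 N. Pads are 19 mm wide; open, the fingers measure 130 mm over their backs; the gripper's body (78 mm by 193 mm) begins 47 mm behind the grasp point.
Start: joints at [-0.913, 0.359, 0.012, 0, -1.224, -0.288], TCP at [0.244, -0.629, 0.227] pointing down, gripper open.
Joint ranges: [-3.07, 3.07], [-1.43, 2.12], [-1.02, 1.25], [-3.03, 1.67], [-3.05, -0], [-3.03, 3.03]. Speed limits (rad/s): [2.39, 2.39, 3.01, 3.14, 3.14, 3.14].

## Interface

Orientations are given as [roll, pitch, yaw] about the fixed x, y, z axes, in that order (R = Rz(yaw) Ry(pitch) Rx(roll)).
In Python, from station import arm gives the robot as it stands.
- The arm moves only by the shell command python3 -m crank 'ROWS' [OPENING] [FORCE]. ROWS is JSON, a list of rows, each an object of numbers: "dx", "dy", "dz": the shift along the tool's x, y, z in cm; "wx", "wy", "wz": the turn, a rotation vector about the tool's x, y, z in degrees. A call has exactly 10 rows; each row is the pose to reach, as a shift and turn from the pose commanded when the call began, along the tool's axes at that moment; what a row does not reach only later rows make up. A row lasts 1/8 s, in which the tool goes at most 62.5 mm and 10.7 degrees, less where a joint would pass 70% of its speed; a pose out of reach is approached as far as the arm can. A call with a gripper value outside its range is refused whole. OPENING is the finger opening in cm, from 0 to 8.76, set as the call begins (- or left out, the last holds). The fingers move at their own pace and stop on an object; FORCE is the grip in N (left out, the last holds). Time passes only in rows, so rows that repeat a pose let the fingers close, or fill a call up. It gives the time, the measured TCP pose, the force, the opening and the grip force at its end, in the units of the state.
- arm.get_state(): the state, without advancing time (a new reading comes with each control period).
- arm.grab_frame(name): name is "scene" or "top"; returns the picture (400x640x3 uint8, red, green, blue); there is no depth.
- arm.calibration(name): a dict with "fx", "fy", "cx", "cy" (pixels), "dist_coeffs" ([k1, k2, p1, p2, k3] as OpenCV has them; the pictures are not rectified), "world_from_camera" (4x4, takes a point from camera to world coordinates). Camera axes: x right, y down, z forward; pixel columns grow to the right and rows downward; lengths in m; the calibration is good to about 2 mm. A picture is of the moment at which its call begins. calibration takes no time and is no camera call.
- arm.job_done(): hands the job in; it is judged then, once.
Trained networks look in the newest picture that a camera, given by its name, has taken for a name from the list of things; names that differ only in an ending like _2 or _b are one class to them, and where a whole thing is asked for, a point or a joint stands for the part that bears it (a point fixed in the world has none). Each returns a list of dicts, best first, with "confidence" (0 to 1); they miss things now and then, are a little off and sometimes report something else, mostly with a low value. They report only what shows in the picture. A call takes as long as a camera call.
- arm.find_in(camera, query): "centre" ([x, y, z] in m, in world coordinates, good to about 4 mm: the middle of the surface that is visible of it).
- arm.masks_of(camera, query): "pixels" (400x640 bool, what is visible of it).
- arm.mark_of(camera, query): "centre" ([x, y, z] in m, in world coordinates, good to about 4 mm: a listed point, or the origin of a listed thing).
The state is a dict: "t": time; "q": joint angles; "qd": joint speeds; "joint_efforts": joint torques, N m; "eef_pos": TCP position; "ee_rot": TCP orientation; "force": force on the tool from outside, world axes, zero at the start; "moment": the same for the moment, N m; "width": finger opening in m; "gripper_force": force on a finger pad.
Only numpy, scipy, OpenCV 4.12 (cv2) and the standard library are available. Lean on these libraries where they do the work, as an engineer would, in place of code of your own. Each camera call takes 0.05 s, during which the arm holds its last target. There are 200 camera calls.

## Task

The reading head of the cuvette reader is locked at the middle well, with the purple cuvette in the next well on one side and the clear one in the next well on the other. Pull up the red lock knob, slide the carriage one hole along to the purple cuvette (never over the clear one) and let the pin drop fully home in that hole. Finish while still holding the knob, with the pin home; leave the cuvettes and everything else on the bench where they are.

Things in the scene. Friction and masses are not known exactly. Their poses are not given: they have to be found in the camera images.
- reader: Fixed reader, white base 140 x 360 x 12 mm; origin: centre of its underside on the bench. Own x: from rail to wells, y: along the rail, z up. Aluminium rail (30 mm wide, 320 long, top 60 mm above the bench) at x = -30 mm with five index holes 12 mm wide at y = -110, -55, 0, 55, 110 mm. Grey block 30 mm high at x = +35 mm with five cuvette wells at the same y, floors 12 mm above the bench.
- carriage (a joint): Position of the black carriage along the rail, m, growing along the reader's own +y, range -0.125 to 0.125; starts at 0, locked at the middle hole; holes are 0.055 apart. About 1.5 N of friction once the pin is out. Deck 44 x 50 mm, top 82 mm above the bench; an arm leads to the blue reading head over the wells (30 x 34 mm, same top).
- plunger (a joint): Lift of the sprung lock pin and knob, m: 0 is fully home in a hole, travel 0.02. The 9 mm round-ended pin reaches 12 mm into the hole, so a lift of 0.014 frees the carriage; resting on the rail between holes it reads about 0.012. The spring pushes it down with 4.5 N at 0 and 7.5 N at 0.02.
- knob: Red round pull knob, upright cylinder 26 mm diameter, 24 mm high, on top of the lock pin; origin at its centre, which is 107 mm above the bench when the pin is home, at reader x = -30 mm. It is carried by the pin and the carriage: a steel neck 14 mm in diameter and 13 mm high separates it from the deck.
- lens (a point): Lens point under the reading head, 62 mm above the bench (5 mm above the cuvettes), at reader x = +35 mm, level along the rail with the knob; it must come above the purple cuvette.
- cuvette_purple: Purple cuvette, 12.5 x 12.5 x 45 mm, loose in a well next to the middle one, on either side; origin at the centre of its underside, z up.
- cuvette_clear: Clear cuvette, same size, in the well on the other side of the middle one; origin at the centre of its underside.
- cuvette_amber_l: Amber cuvette, same size, in the outermost well at reader y = +110 mm; origin at the centre of its underside. Leave alone.
- cuvette_amber_r: Amber cuvette, same size, in the outermost well at reader y = -110 mm; origin at the centre of its underside. Leave alone.
- beaker: Glass beaker, 68 mm wide, 80 mm high, standing between robot and reader; origin at the centre of its underside. Leave alone.
- reagent: Amber glass bottle with blue cap, 70 mm wide, 160 mm high, at the left; origin at the centre of its underside. Leave alone.

How it is judged:
By the outcome, as a careful person would: the job done as asked, in the order asked, and still so for the second after the job is handed in, while the arm keeps its last pose, push and grip.
It also fails if it takes over 32 s, if anything falls off the work surface, if the arm or the gripper's body presses on something with over 40 N, if the wrist force passes 120 N, or if a joint passes its speed limit or range.

## Working session

There is one attempt and no reset: what is moved stays moved. The work goes in short steps, Python scripts to look and compute and a shell command to move; the robot and the scene stay as the last step left them, time stands still between calls to the robot, and variables do not carry over. Pictures are saved under pics/ and viewed, at most 10 in all, crops included, and the job is handed in when it is done.

```bash
mkdir -p pics; python3 - <<'E'
from station import arm
import cv2,numpy as np
for c in("scene","top"):
    f=arm.grab_frame(c); cv2.imwrite(f"pics/{c}0.png",f[:,:,::-1])
    for n in("knob","reader","cuvette_purple","cuvette_clear","cuvette_amber_l","beaker","reagent","lens"):
        print(c,n,[(np.round(d["centre"],4).tolist(),round(d["confidence"],2)) for d in arm.mark_of(c,n)[:3]])
s=arm.get_state();print(s["t"],s["eef_pos"],s["ee_rot"],s["width"],arm.grip_point_offset)
E
```

```text
scene knob [([0.5853, -0.1004, 0.1031], 0.59)]
scene reader [([0.6137, -0.0979, 0.0017], 0.74), ([0.4628, -0.0753, -0.0017], 0.29)]
scene cuvette_purple [([0.6518, -0.053, 0.0122], 0.6)]
scene cuvette_clear [([0.6462, -0.161, 0.0064], 0.48)]
scene cuvette_amber_l [([0.6457, -0.215, 0.0127], 0.69), ([0.6537, 0.0015, 0.0137], 0.45)]
scene beaker []
scene reagent [([0.5243, 0.4261, 0.0009], 0.82)]
scene lens [([0.6458, -0.1028, 0.0609], 0.91)]
top knob [([0.5852, -0.1021, 0.1064], 0.47), ([0.4608, -0.08, -0.0013], 0.16)]
top reader [([0.6206, -0.1027, -0.0011], 0.63)]
top cuvette_purple [([0.6511, -0.0503, 0.0068], 0.61)]
top cuvette_clear [([0.6475, -0.1585, 0.0091], 0.63)]
top cuvette_amber_l [([0.6496, -0.2163, 0.0131], 0.6), ([0.6532, 0.004, 0.0156], 0.53)]
top beaker [([0.4616, -0.0799, 0.0017], 0.84)]
top reagent [([0.524, 0.432, 0.0023], 0.86)]
top lens [([0.6499, -0.106, 0.0634], 0.91)]
0.9 [ 0.24390706 -0.62934767  0.22657098] [ 3.14159198e+00 -9.30125286e-06 -2.77183424e+00] 0.0874681681080656 0.0188
```

View pics/scene0.png

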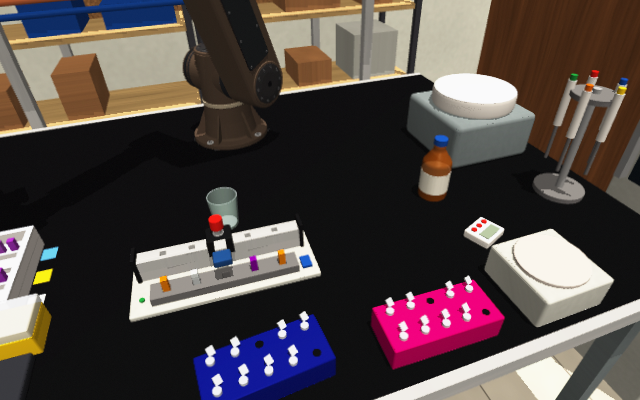

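View pics/top0.png

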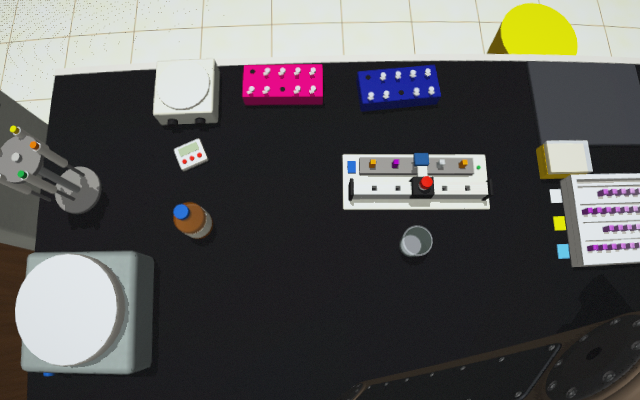

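Purple is on the +y side of the carriage. In scene the knob is at (216,222) and the purple cuvette at (253,263). In top they are at (427,183) and (396,163). The beaker is clear of the finger path. Next I'll refine the knob position and rail direction by triangulation.

```bash
cat > h.py <<'E'
from station import arm
import cv2,numpy as np
from scipy.spatial.transform import Rotation as R
def ray(c,uv):
    k=arm.calibration(c);K=np.array([[k["fx"],0,k["cx"]],[0,k["fy"],k["cy"]],[0,0,1]])
    p=cv2.undistortPoints(np.array([[uv]],float),K,np.array(k["dist_coeffs"]))[0,0]
    T=np.array(k["world_from_camera"]);d=T[:3,:3]@[*p,1];return T[:3,3],d/np.linalg.norm(d)
def tri(r):
    A=sum(np.eye(3)-np.outer(d,d) for o,d in r);b=sum((np.eye(3)-np.outer(d,d))@o for o,d in r)
    x=np.linalg.solve(A,b);return x,[np.linalg.norm(np.cross(x-o,d)) for o,d in r]
def go(target,yaw=None):
    s=arm.get_state();M=R.from_euler('xyz',s["ee_rot"])
    print("shift cm",(M.inv().apply(np.array(target)-s["eef_pos"])*100).round(2))
    if yaw is not None:print("turn deg",np.degrees((M.inv()*R.from_euler('xyz',[np.pi,0,yaw])).as_rotvec()).round(2))
E
python3 - <<'E'
from h import *
for n in("knob","cuvette_purple","cuvette_clear","cuvette_amber_l"):
    rs=[]
    for c in("scene","top"):
        f=arm.grab_frame(c)
        for d in arm.masks_of(c,n)[:2]:
            m=d["pixels"];ys,xs=np.nonzero(m)
            if not len(xs):continue
            print(n,c,round(d["confidence"],2),len(xs),xs.mean().round(1),ys.mean().round(1),xs.min(),xs.max(),ys.min(),ys.max())
            rs.append((c,ray(c,(xs.mean(),ys.mean()))))
    for a in rs:
        for b in rs:
            if a[0]=="scene" and b[0]=="top":
                x,e=tri([a[1],b[1]]); print("  ",x.round(4),np.round(e,4))
# end marks: amber pair line, from both nets
for c in("scene","top"):
    arm.grab_frame(c)
    v=[d["centre"] for d in arm.mark_of(c,"cuvette_amber_l")[:2]];v.sort(key=lambda p:p[1])
    if len(v)==2:
        d=np.subtract(v[1],v[0]);print(c,"yaw",np.arctan2(-d[0],d[1]))
# rail/base edges in top: project white base corners
f=arm.grab_frame("top");g=(f.min(2)>190)&(f.max(2)<256);g[:140]=0;g[225:]=0;g[:,:325]=0;g[:,500:]=0
cs=cv2.findContours(g.astype('uint8'),0,2)[0];c=max(cs,key=cv2.contourArea)
B=cv2.boxPoints(cv2.minAreaRect(c))
for u in B:
    o,d=ray("top",u);print(u,(o+d*((0.012-o[2])/d[2])).round(4))
cv2.imwrite("pics/z.png",cv2.resize(f[140:225,330:505,::-1],None,fx=4,fy=4,interpolation=2))
go([.585,-.101,.16],-np.pi/2-.02)
E
```

```text
knob scene 0.52 207 215.7 221.9 208 223 214 230
knob top 0.41 83 425.1 181.5 420 430 177 186
   [ 0.585  -0.1019  0.1085] [0.0002 0.0002]
cuvette_purple top 0.64 57 395.6 163.0 392 399 159 167
cuvette_clear scene 0.62 11964 218.9 266.7 129 320 213 321
cuvette_clear scene 0.41 85 194.8 276.6 191 199 270 283
cuvette_clear top 0.47 61 440.5 163.0 437 444 159 167
   [ 0.6455 -0.1338  0.058 ] [0.0215 0.0215]
   [ 0.648  -0.1601  0.0421] [0.0004 0.0004]
cuvette_amber_l scene 0.67 118 281.2 256.4 277 285 249 264
cuvette_amber_l top 0.47 65 462.8 163.1 459 467 159 167
cuvette_amber_l top 0.43 47 372.4 163.1 369 375 159 167
   [ 0.6574 -0.0942  0.1051] [0.1017 0.1017]
   [0.6519 0.0049 0.0421] [0.0009 0.0009]
scene yaw -0.02757921239974082
top yaw -0.012499349019361788
[342.99994 207.99998] [0.5508 0.0769 0.012 ]
[342.99994 154.99998] [0.684  0.0712 0.012 ]
[488.99994 154.99998] [ 0.6754 -0.2957  0.012 ]
[488.99994 207.99998] [ 0.54   -0.2797  0.012 ]
shift cm [-50.9   36.94   6.65]
turn deg [ -0.    -0.   -67.66]
```

View pics/z.png

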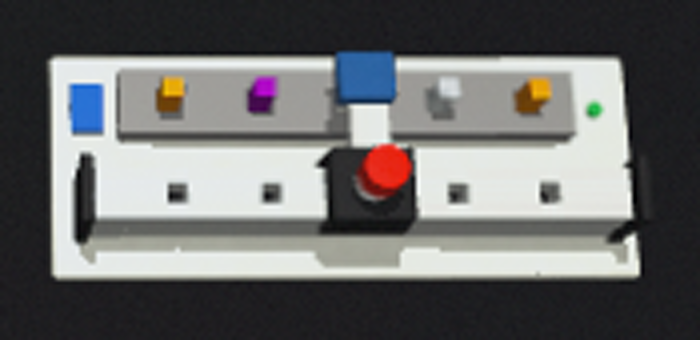

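The crop shows the red knob on the carriage at about (385,170), purple to its left at (262,95), and holes at crop (177/272/458/550, 193). I'll get the rail direction from the holes.

```bash
python3 - <<'E'
from h import *
P=[]
for u in(177.5,272,458,550):
    o,d=ray("top",(330+u/4,140+193/4));p=o+d*((0.058-o[2])/d[2]);P.append(p[:2]);
P=np.array(P);print(P.round(4),np.polyfit(P[:,1],P[:,0],1), P[0]-P[3],P.mean(0))
go([.585,-.102,.16],-np.pi/2-.022)
E
```

```text
[[ 0.5856  0.0052]
 [ 0.5841 -0.0499]
 [ 0.581  -0.1597]
 [ 0.5795 -0.2148]] [0.02768758 0.5854668 ] [0.00609118 0.22000226] [ 0.58256528 -0.10479487]
shift cm [-50.86  36.84   6.65]
turn deg [ -0.    -0.   -67.55]
```

```bash
python3 -m crank '[{"dx":-5.1,"dy":3.7,"dz":0,"wz":-7},{"dx":-10.2,"dy":7.4,"dz":0,"wz":-15},{"dx":-15.3,"dy":11.1,"dz":0,"wz":-23},{"dx":-20.4,"dy":14.8,"dz":0,"wz":-31},{"dx":-25.5,"dy":18.5,"dz":0,"wz":-39},{"dx":-30.5,"dy":22.2,"dz":0,"wz":-47},{"dx":-35.6,"dy":25.9,"dz":0,"wz":-55},{"dx":-40.7,"dy":29.6,"dz":0,"wz":-62},{"dx":-46,"dy":33.3,"dz":1,"wz":-67.7},{"dx":-50.9,"dy":36.9,"dz":2.5,"wz":-67.7}]' 7 20
```

```text
$[0]: bad value
```

```bash
python3 -m crank '[{"dx":-5.1,"dy":3.7,"dz":0,"wx":0,"wy":0,"wz":-7},{"dx":-10.2,"dy":7.4,"dz":0,"wx":0,"wy":0,"wz":-15},{"dx":-15.3,"dy":11.1,"dz":0,"wx":0,"wy":0,"wz":-23},{"dx":-20.4,"dy":14.8,"dz":0,"wx":0,"wy":0,"wz":-31},{"dx":-25.5,"dy":18.5,"dz":0,"wx":0,"wy":0,"wz":-39},{"dx":-30.5,"dy":22.2,"dz":0,"wx":0,"wy":0,"wz":-47},{"dx":-35.6,"dy":25.9,"dz":0,"wx":0,"wy":0,"wz":-55},{"dx":-40.7,"dy":29.6,"dz":0,"wx":0,"wy":0,"wz":-62},{"dx":-46,"dy":33.3,"dz":1,"wx":0,"wy":0,"wz":-67.7},{"dx":-50.9,"dy":36.9,"dz":2.5,"wx":0,"wy":0,"wz":-67.7}]' 7 20; python3 -c "
from h import *
go([.5845,-.1030,.09],-np.pi/2-.026)"
```

```text
t: 3.2
eef_pos: [0.5833, -0.1045, 0.2036]
ee_rot: [-3.14, 0.0, -1.588]
force: [0.0, 0.2, 0.3]
width: 0.0703
gripper_force: 0.0
shift cm [-0.15 -0.1  11.36]
turn deg [-0.11  0.    0.49]
```

```bash
python3 -m crank '[{"dx":-0.1,"dy":-0.1,"dz":2,"wx":0,"wy":0,"wz":0.5},{"dx":-0.1,"dy":-0.1,"dz":4,"wx":0,"wy":0,"wz":0.5},{"dx":-0.1,"dy":-0.1,"dz":6,"wx":0,"wy":0,"wz":0.5},{"dx":-0.1,"dy":-0.1,"dz":7.5,"wx":0,"wy":0,"wz":0.5},{"dx":-0.1,"dy":-0.1,"dz":8.8,"wx":0,"wy":0,"wz":0.5},{"dx":-0.1,"dy":-0.1,"dz":9.8,"wx":0,"wy":0,"wz":0.5},{"dx":-0.1,"dy":-0.1,"dz":10.6,"wx":0,"wy":0,"wz":0.5},{"dx":-0.1,"dy":-0.1,"dz":11.2,"wx":0,"wy":0,"wz":0.5},{"dx":-0.1,"dy":-0.1,"dz":11.3,"wx":0,"wy":0,"wz":0.5},{"dx":-0.1,"dy":-0.1,"dz":11.3,"wx":0,"wy":0,"wz":0.5}]' 7 20; python3 -c "
from h import *
for c in('scene','top'):
    f=arm.grab_frame(c); cv2.imwrite('pics/%s1.png'%c,cv2.resize((f[120:300,120:340] if c=='scene' else f[120:260,320:510])[:,:,::-1],None,fx=3,fy=3))"
```

```text
t: 4.45
eef_pos: [0.5831, -0.1055, 0.0902]
ee_rot: [-3.141, -0.0, -1.599]
force: [-0.2, 0.2, 0.2]
width: 0.0702
gripper_force: 0.0
```

View pics/scene1.png

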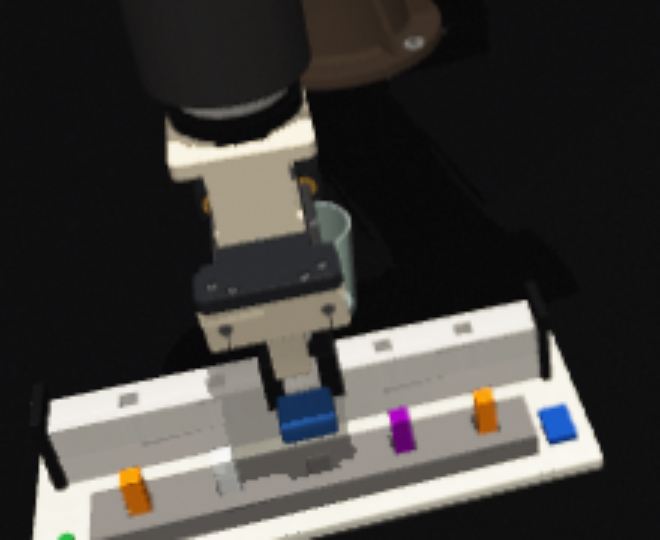

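The gripper straddles the carriage, with the knob hidden between the fingers at about (300,370) in the crop. Now I'll close gently and check the side force.

```bash
python3 -m crank '[{"dx":0,"dy":0,"dz":0,"wx":0,"wy":0,"wz":0},{"dx":0,"dy":0,"dz":0,"wx":0,"wy":0,"wz":0},{"dx":0,"dy":0,"dz":0,"wx":0,"wy":0,"wz":0},{"dx":0,"dy":0,"dz":0,"wx":0,"wy":0,"wz":0},{"dx":0,"dy":0,"dz":0,"wx":0,"wy":0,"wz":0},{"dx":0,"dy":0,"dz":0,"wx":0,"wy":0,"wz":0},{"dx":0,"dy":0,"dz":0,"wx":0,"wy":0,"wz":0},{"dx":0,"dy":0,"dz":0,"wx":0,"wy":0,"wz":0},{"dx":0,"dy":0,"dz":0,"wx":0,"wy":0,"wz":0},{"dx":0,"dy":0,"dz":0,"wx":0,"wy":0,"wz":0}]' 1.5 12
```

```text
t: 5.8
eef_pos: [0.5844, -0.1054, 0.0901]
ee_rot: [-3.139, 0.0, -1.599]
force: [5.6, -1.3, -3.7]
width: 0.0253
gripper_force: 12.0
```

```bash
python3 -m crank '[{"dx":0,"dy":-0.08,"dz":0,"wx":0,"wy":0,"wz":0},{"dx":0,"dy":-0.15,"dz":0,"wx":0,"wy":0,"wz":0},{"dx":0,"dy":-0.15,"dz":0,"wx":0,"wy":0,"wz":0},{"dx":0,"dy":-0.15,"dz":-0.3,"wx":0,"wy":0,"wz":0},{"dx":0,"dy":-0.15,"dz":-0.6,"wx":0,"wy":0,"wz":0},{"dx":0,"dy":-0.15,"dz":-0.9,"wx":0,"wy":0,"wz":0},{"dx":0,"dy":-0.15,"dz":-1.2,"wx":0,"wy":0,"wz":0},{"dx":0,"dy":-0.15,"dz":-1.5,"wx":0,"wy":0,"wz":0},{"dx":0,"dy":-0.15,"dz":-1.7,"wx":0,"wy":0,"wz":0},{"dx":0,"dy":-0.15,"dz":-1.7,"wx":0,"wy":0,"wz":0}]' 1.5 30
```

```text
t: 7.05
eef_pos: [0.5845, -0.1054, 0.1071]
ee_rot: [-3.141, 0.0, -1.599]
force: [5.4, -1.4, -6.8]
width: 0.0255
gripper_force: 30.0
```

Lift is confirmed: 17 mm of rise at the spring force of about 7 N, with no slip. Tool −x lies along the rail towards purple, so I'll slide 5.5 cm that way.

```bash
python3 -m crank '[{"dx":-0.3,"dy":-0.05,"dz":0,"wx":0,"wy":0,"wz":0},{"dx":-1.0,"dy":-0.1,"dz":0,"wx":0,"wy":0,"wz":0},{"dx":-1.8,"dy":-0.1,"dz":0,"wx":0,"wy":0,"wz":0},{"dx":-2.6,"dy":-0.1,"dz":0,"wx":0,"wy":0,"wz":0},{"dx":-3.4,"dy":-0.1,"dz":0,"wx":0,"wy":0,"wz":0},{"dx":-4.2,"dy":-0.1,"dz":0,"wx":0,"wy":0,"wz":0},{"dx":-4.9,"dy":-0.1,"dz":0,"wx":0,"wy":0,"wz":0},{"dx":-5.3,"dy":-0.1,"dz":0,"wx":0,"wy":0,"wz":0},{"dx":-5.5,"dy":-0.1,"dz":0,"wx":0,"wy":0,"wz":0},{"dx":-5.5,"dy":-0.1,"dz":0,"wx":0,"wy":0,"wz":0}]'
```

```text
t: 8.3
eef_pos: [0.5864, -0.0503, 0.1067]
ee_rot: [3.141, 0.0, -1.599]
force: [-3.4, 0.9, -8.2]
width: 0.0253
gripper_force: 30.0
```

```bash
python3 -m crank '[{"dx":0,"dy":0.03,"dz":0.1,"wx":0,"wy":0,"wz":0},{"dx":0,"dy":0.03,"dz":0.3,"wx":0,"wy":0,"wz":0},{"dx":0,"dy":0.03,"dz":0.5,"wx":0,"wy":0,"wz":0},{"dx":0,"dy":0.03,"dz":0.7,"wx":0,"wy":0,"wz":0},{"dx":0,"dy":0.03,"dz":0.9,"wx":0,"wy":0,"wz":0},{"dx":0,"dy":0.03,"dz":1.1,"wx":0,"wy":0,"wz":0},{"dx":0,"dy":0.03,"dz":1.3,"wx":0,"wy":0,"wz":0},{"dx":0,"dy":0.03,"dz":1.5,"wx":0,"wy":0,"wz":0},{"dx":0,"dy":0.03,"dz":1.6,"wx":0,"wy":0,"wz":0},{"dx":0,"dy":0.03,"dz":1.6,"wx":0,"wy":0,"wz":0}]'
```

```text
t: 9.55
eef_pos: [0.5864, -0.0506, 0.0908]
ee_rot: [3.141, -0.0, -1.599]
force: [-5.6, 1.2, -5.3]
width: 0.0253
gripper_force: 30.0
```

The pin is well into the hole, with about 0.8 mm left. Now I'll lower it home with a slight push.

```bash
python3 -m crank '[{"dx":0,"dy":0.02,"dz":0.03,"wx":0,"wy":0,"wz":0},{"dx":0,"dy":0.05,"dz":0.06,"wx":0,"wy":0,"wz":0},{"dx":0,"dy":0.05,"dz":0.09,"wx":0,"wy":0,"wz":0},{"dx":0,"dy":0.05,"dz":0.12,"wx":0,"wy":0,"wz":0},{"dx":0,"dy":0.05,"dz":0.14,"wx":0,"wy":0,"wz":0},{"dx":0,"dy":0.05,"dz":0.14,"wx":0,"wy":0,"wz":0},{"dx":0,"dy":0.05,"dz":0.14,"wx":0,"wy":0,"wz":0},{"dx":0,"dy":0.05,"dz":0.14,"wx":0,"wy":0,"wz":0},{"dx":0,"dy":0.05,"dz":0.14,"wx":0,"wy":0,"wz":0},{"dx":0,"dy":0.05,"dz":0.14,"wx":0,"wy":0,"wz":0}]'; python3 -c "
from h import *
for c in('scene','top'):
    f=arm.grab_frame(c); cv2.imwrite('pics/%s2.png'%c,cv2.resize((f[120:300,120:340] if c=='scene' else f[120:260,320:510])[:,:,::-1],None,fx=3,fy=3))
    for n in('lens','cuvette_purple'): print(c,n,[(np.round(d['centre'],4),d['confidence']) for d in arm.mark_of(c,n)[:1]])"
```

```text
t: 10.8
eef_pos: [0.5864, -0.0506, 0.0901]
ee_rot: [-3.141, -0.0, -1.599]
force: [-5.6, 1.8, -0.9]
width: 0.0256
gripper_force: 30.0
scene lens [(array([ 0.6483, -0.0497,  0.0587]), 0.85)]
scene cuvette_purple [(array([ 0.6491, -0.0531,  0.0122]), 0.61)]
top lens []
top cuvette_purple []
```

View pics/scene2.png

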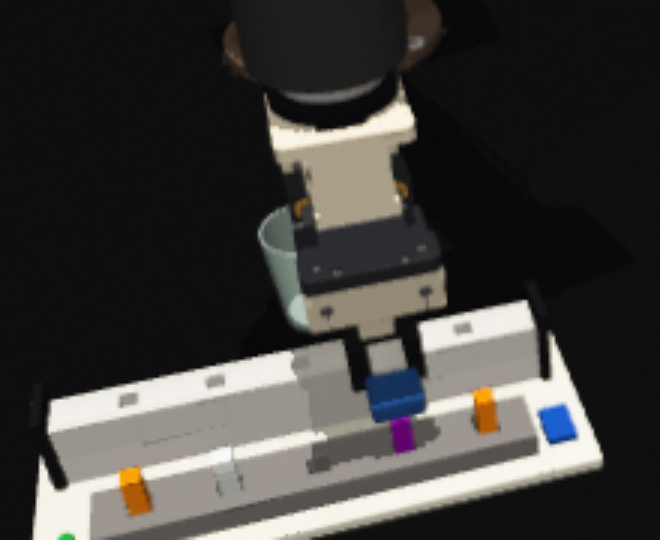

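The blue head at (395,395) sits over the purple cuvette at (402,435), and the other cuvettes are in place. Fz has dropped to −0.9 N, so the pin is bottoming out. One more small push will confirm it is seated.

```bash
python3 -m crank '[{"dx":0,"dy":0,"dz":0.03,"wx":0,"wy":0,"wz":0},{"dx":0,"dy":0,"dz":0.06,"wx":0,"wy":0,"wz":0},{"dx":0,"dy":0,"dz":0.08,"wx":0,"wy":0,"wz":0},{"dx":0,"dy":0,"dz":0.08,"wx":0,"wy":0,"wz":0},{"dx":0,"dy":0,"dz":0.08,"wx":0,"wy":0,"wz":0},{"dx":0,"dy":0,"dz":0.08,"wx":0,"wy":0,"wz":0},{"dx":0,"dy":0,"dz":0.08,"wx":0,"wy":0,"wz":0},{"dx":0,"dy":0,"dz":0.08,"wx":0,"wy":0,"wz":0},{"dx":0,"dy":0,"dz":0.08,"wx":0,"wy":0,"wz":0},{"dx":0,"dy":0,"dz":0.08,"wx":0,"wy":0,"wz":0}]'
```

```text
t: 12.35
eef_pos: [0.5864, -0.0506, 0.09]
ee_rot: [-3.141, -0.0, -1.599]
force: [-7.3, 1.4, 4.3]
width: 0.0252
gripper_force: 30.0
```

Fz is now +4.3 N with no further downward movement, so the pin is hard on its stop. Handing in.

```bash
python3 -c "
from station import arm
print(arm.job_done())"
```

```text
the job is handed in; nothing more can be done
None
```

Job handed in: the carriage moved one hole to the purple cuvette, never over the clear one, the pin is on its stop in that hole by force reading, and the gripper still holds the knob; no verdict was returned.

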